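# Fit the double lid to the gel tub and take off its outer cover

## Task

Slide the amber dust guard fully open. Carry the double lid, still together, by the green stem from its stand to the gel tub in the bay, lower it gently (no dropping) until the green inner lid is fully seated in the tub's mouth, and let go of it. Then lift the blue outer cover alone, by its white collar, upright and well clear above the green stem, leaving the inner lid seated and undisturbed, and finish while still holding the cover up there; leave the guard open, the tub standing in its bay and the other things alone.

Things in the scene. Friction and masses are not known exactly. Their poses are not given: they have to be found in the camera images.
- station: Fixed white bench station, 170 (x) x 330 (y) x 98 mm high. Origin: centre of its underside. Its +y half is an open-topped bay (154 x 154 mm inside, centre at y = +82 mm, floor 5 mm up) where the tub stands; its -y half is a closed blue housing. Walls end 88 mm up, dark rail strips on the two long sides 98 mm up.
- guard (a joint): Position (m) of the amber sliding guard with orange edges that roofs the bay (150 x 154 mm, 5 mm thick, underside 88 mm above the table). 0 = shut; grows as it slides along the station's -y axis over the housing to the stop at 0.158 = fully open. Starts at 0 to 0.03. Sliding takes about 2 to 4 N; it stays where left.
- guard_handle (a point): Point on the guard's handle, moving with it: an upright black fin in the middle of the guard, 12 mm thick along the station's y (sliding direction), 60 mm long along its x, from the guard's top (93 mm above the table) to 127 mm. The point is on its middle, 115 mm above the table.
- tub: Loose white round tub of cast gel, about 0.7 kg, 90 mm outside diameter, 75 mm high, mouth 82 mm inside diameter, gel surface 25 mm below the rim. Origin: centre of its underside. It stands in the bay, within about 6 mm of the bay's centre.
- lid_stand: Fixed dark steel ring stand that the double lid rests on: 30 mm high ring, 90 mm outside and 82 mm inside diameter, on a 116 mm foot disc. Origin: centre of its underside.
- inner_lid: Green lid, 0.15 kg: flange 96 mm diameter, 5 mm thick; under it a plug 76 mm diameter, 8 mm deep that enters the stand or tub; on it a round stem 14 mm diameter, top 73 mm above the origin. Origin: centre of the flange's underside (75 mm above the tub's origin when seated); z up the stem. The stem shows above the cover from 33 to 73 mm; gripped there it carries both lids.
- outer_lid: Blue cover, 0.12 kg, loose on the inner lid: plate 108 mm diameter, 4 mm thick, with a 26 mm hole for the stem, a skirt hanging 8 mm below it, and a white round collar 44 mm outside, 26 mm inside diameter from 4 to 28 mm above the origin. Origin: centre of the plate's underside, 5 mm above the inner lid's when on it. Raised 76 mm it clears the stem.
- gel_block: Bystander: loose cream-coloured gel cylinder, 90 mm diameter, 60 mm high. Origin: centre of its underside. It and the lid stand stand left and right of the robot, either way round.
- glove_box: Bystander: loose blue carton 120 x 220 x 70 mm. Origin: centre of its underside.
- gel_bottle: Bystander: clear bottle with red cap, 60 mm diameter, 170 mm high. Origin: centre of its underside.
- spatula: Bystander: spatula 200 mm long lying on the table near the robot. Origin at its underside.

How it is judged:
On the way, in this order (a step that is already met when the one before it is completed fails the run):
1. the guard is slid fully open (within 15 mm of its stop) (value of joint guard above 0.143 m), for 0.2 s.
2. the double lid, still together, is seated in the tub and let go (z of inner_lid in the frame of tub between 0.071 and 0.078 m and horizontal distance between inner_lid and tub below 0.006 m and angle between inner_lid's own z axis and vertical below 0.06 rad and z of outer_lid in the frame of inner_lid below 0.01 m and contact force between the fingers and inner_lid below 0.05 N and contact force between the fingers and outer_lid below 0.05 N and linear speed of inner_lid below 0.02 m/s), for 0.2 s.
3. the outer cover is lifted clear of the stem by itself (z of inner_lid in the frame of tub between 0.071 and 0.078 m and horizontal distance between inner_lid and tub below 0.006 m and angle between inner_lid's own z axis and vertical below 0.06 rad and z of outer_lid in the frame of inner_lid above 0.085 m), for 0.2 s.
At the end, for the whole second after the job is handed in: Inner lid in the tub (3 mm in height, 6 mm off centre, 0.06 rad), tub upright in the bay; cover held still in the fingers over the tub (60 mm), over 85 mm above the inner lid, level to 0.2 rad, touching nothing else; stem untouched; guard within 15 mm of fully open (all of step 3 and z of tub in the frame of station below 0.01 m and y of tub in the frame of station above 0.03 m and angle between tub's own z axis and vertical below 0.06 rad and horizontal distance between outer_lid and inner_lid below 0.06 m and angle between outer_lid's own z axis and vertical below 0.2 rad and linear speed of each of outer_lid, inner_lid below 0.02 m/s and contact force between the fingers and outer_lid above 1 N and contact force between each of the fingers, outer_lid and inner_lid below 0.05 N and contact force between outer_lid and tub below 0.05 N and contact force between outer_lid and station below 0.05 N and value of joint guard above 0.143 m); the arm keeps its last pose, push and grip.
It fails at once if the lids come apart (over 12 mm) while the inner lid is not seated in the tub (z of outer_lid in the frame of inner_lid above 0.017 m and not (z of inner_lid in the frame of tub between 0.071 and 0.078 m and horizontal distance between inner_lid and tub below 0.006 m and angle between inner_lid's own z axis and vertical below 0.06 rad)).
It fails at once if the fingers push the inner lid (over 1 N) once the cover is off it (z of outer_lid in the frame of inner_lid above 0.017 m and contact force between the fingers and inner_lid above 1 N).
It fails at once if the lid is dropped into the tub (faster than 0.4 m/s close above the rim) (horizontal distance between inner_lid and tub below 0.03 m and z of inner_lid in the frame of tub below 0.1 m and linear speed of inner_lid above 0.4 m/s).
It fails at once if a bystander (gel cylinder, glove box, bottle, spatula) is moved over 20 mm (distance of any of gel_block, glove_box, gel_bottle, spatula from where it was at the start of the episode above 0.02 m).
It also fails if it takes over 64 s, if anything falls off the work surface, if the arm or the gripper's body presses on something with over 40 N, if the wrist force passes 120 N, or if a joint passes its speed limit or range.

## Robot

A 6-joint arm with a two-finger parallel gripper is mounted at the origin on the work surface. World frame = base frame: x ahead of the robot, y to its left, z up, the work surface at z = 0. Lengths are in m, angles in rad, forces in N, time in s.
With the tool pointing down it reaches from about 0.375 to 0.9 m from the base axis. Payload 3.1 kg.
Tool frame: the origin (TCP) lies at the very end of the fingers, on their centre line; the grasp point (between the pads) lies 19 mm behind it; z points along the fingers, y is the line along which they close (so a half turn about z gives the same grasp; the last joint's range is limited). The gripper opens to 87 mm and grips with 3 to 60 N. Pads are 19 mm wide; open, the fingers measure 117 mm over their backs; the gripper's body (75 mm by 190 mm) begins 51 mm behind the grasp point.
Start: joints at [1.032, 0.527, 1.433, -0, 1.181, -0.178], TCP at [0.221, 0.585, 0.223] pointing down, gripper open.
Joint ranges: [-3.08, 3.08], [-0.75, 2.2], [0.22, 2.44], [-1.43, 4.57], [0, 2.65], [-2.85, 2.85]. Speed limits (rad/s): [2.79, 2.79, 3.14, 3.14, 3.14, 3.14].

## Interface

Orientations are given as [roll, pitch, yaw] about the fixed x, y, z axes, in that order (R = Rz(yaw) Ry(pitch) Rx(roll)).
In Python, from cell import arm gives the robot as it stands. The module is installed in compiled form; this text tells all that it offers.
- The arm moves only by the shell command python3 -m handwheel 'ROWS'. ROWS is a JSON object of lists of equal length, an entry for each row: "grip": the opening in per cent of the stroke, from 0 (shut) to 100 (fully open); "translation": the shift along the tool's x, y, z in mm, a list of three; "roll": the turn about the tool's z in rad. A call has 1 to 8 rows; each row shifts and turns the commanded pose from where the row before left it, along the tool's axes as they then stand; what a row does not reach is not made up. A row lasts 1/8 s, in which the tool goes at most 62.5 mm and 10.7 degrees, less where a joint would pass 70% of its speed; a pose out of reach is approached as far as the arm can. A call with a gripper value outside its range is refused whole. The fingers move at their own pace and stop on an object; the grip force is fixed at half the most. Time passes only in rows, so rows that do not move let the fingers close. It gives the time, the measured TCP pose, the force, the opening and the grip force at its end, in the units of the state.
- arm.observe(): the state, without advancing time (a new reading comes with each control period).
- arm.camera(name): name is "side" or "top" or "wrist"; returns a dict with "frame" (420x560x3 uint8, red, green, blue), "depth" (420x560 float32, m along the optical axis (not along the pixel's ray), 0 where there is no reading), "mtx" (3x3 intrinsics, pixels), "distortion" ([k1, k2, p1, p2, k3] as OpenCV has them; the pictures are not rectified), "xyz" and "rotation" of the camera in the world; the wrist camera has in their place "hand_eye" (4x4, takes a point from camera to tool coordinates, whose origin is the TCP and whose axes are the flange's). Camera axes: x right, y down, z forward; pixel columns grow to the right and rows downward; lengths in m; the calibration is good to about 2 mm. A picture is of the moment at which its call begins: read the wrist's pose just before it.
- arm.sign_off(): hands the job in; it is judged then, once.
Trained networks look in a picture, given as the dict that the camera call returned (one of the last four; its "shot" number tells which), for a name from the list of things; names that differ only in an ending like _2 or _b are one class to them, and where a whole thing is asked for, a point or a joint stands for the part that bears it (a point fixed in the world has none). Each returns a list of dicts, best first, with "conf" (0 to 1); they miss things now and then, are a little off and sometimes report something else, mostly with a low value. They report only what shows in the picture. A call takes as long as a camera call.
- arm.spot_in(picture, label): "xy" ([column, row] in pixels, amid what is visible of it).
- arm.masks_of(picture, label): "pixels" (420x560 bool, what is visible of it) and "xy" ([column, row] in pixels, amid what is visible of it).
- arm.tip_of(picture, label): "xy" ([column, row] in pixels: a listed point, or the origin of a listed thing).
The state is a dict: "clock": time; "q": joint angles; "dq": joint speeds; "joint_torque": joint torques, N m; "position": TCP position; "ee_rot": TCP orientation; "contact_force": force on the tool from outside, world axes, zero at the start; "wrist_torque": the same for the moment, N m; "opening": finger opening in m; "finger_force": force on a finger pad.
Only numpy, scipy, OpenCV 4.12 (cv2) and the standard library are available. Lean on these libraries where they do the work, as an engineer would, in place of code of your own. Each camera call takes 0.05 s, during which the arm holds its last target. There are 200 camera calls.

## Working session

There is one attempt and no reset: what is moved stays moved. The work goes in short steps, Python scripts to look and compute and a shell command to move; the robot and the scene stay as the last step left them, time stands still between calls to the robot, and variables do not carry over. Pictures are saved under pics/ and viewed, at most 10 in all, crops included, and the job is handed in when it is done.

```bash
mkdir -p pics; cat > h.py <<'E'
import numpy as np, cv2
from cell import arm
from scipy.spatial.transform import Rotation as Ro
def pose():
    s=arm.observe(); T=np.eye(4); T[:3,:3]=Ro.from_euler('xyz',s['ee_rot']).as_matrix(); T[:3,3]=s['position']; return T
def shot(n):
    T=pose(); p=arm.camera(n)
    if n=='wrist': M=T@np.array(p['hand_eye'])
    else:
        M=np.eye(4); r=np.array(p['rotation']); M[:3,:3]=r if r.shape==(3,3) else Ro.from_euler('xyz',r).as_matrix(); M[:3,3]=p['xyz']
    p['M']=M; return p
def save(p,f): cv2.imwrite('pics/'+f,p['frame'][:,:,::-1])
def rays(p,uv):
    n=cv2.undistortPoints(np.array(uv,float).reshape(-1,1,2),np.array(p['mtx']),np.array(p['distortion'])).reshape(-1,2)
    return np.c_[n,np.ones(len(n))]
def atz(p,uv,z):
    d=rays(p,uv)@p['M'][:3,:3].T; o=p['M'][:3,3]; return o+d*((z-o[2])/d[:,2])[:,None]
def cloud(p,mask):
    v,u=np.nonzero(mask&(p['depth']>0)); r=rays(p,np.c_[u,v])*p['depth'][v,u][:,None]
    return r@p['M'][:3,:3].T+p['M'][:3,3]
E
python3 - <<'E'
from h import *
np.set_printoptions(precision=4,suppress=True)
print(arm.observe())
for n in('top','side'):
    p=shot(n); save(p,n+'0.png'); print(n,p['M'])
    for l in('guard_handle','station','lid_stand','inner_lid','outer_lid','tub','guard','gel_block','glove_box','gel_bottle','spatula'):
        t=arm.tip_of(p,l)[:1]; m=arm.masks_of(p,l)[:1]
        if t: print(l,'tip',t[0]['xy'],round(t[0]['conf'],2),'at z.115' if l=='guard_handle' else '',atz(p,[t[0]['xy']],.115 if l=='guard_handle' else 0)[0])
        if m:
            c=cloud(p,m[0]['pixels']); print('   mask',round(m[0]['conf'],2),len(c),np.percentile(c,[3,50,97],axis=0).tolist() if len(c) else '')
E
```

```text
{'clock': 0.0, 'q': array([ 1.0315,  0.5284,  1.4339, -0.    ,  1.1814, -0.1785]), 'dq': array([ 0.0004,  0.    , -0.0009, -0.0012, -0.0004,  0.    ]), 'joint_torque': array([ -0.0003, -44.0039, -17.6592,   0.0632,   0.0582,  -0.0002]), 'position': array([0.2202, 0.5841, 0.2216]), 'ee_rot': array([-3.1395, -0.0004,  2.7808]), 'contact_force': array([0.5676, 0.1015, 0.3643]), 'wrist_torque': array([0.0129, 0.0056, 0.0338]), 'finger_force': 0.0, 'opening': 0.08709137500896674}
top [[-0.0508 -0.9754  0.2144  0.2557]
 [-0.9987  0.0494 -0.0121  0.0096]
 [ 0.0012 -0.2148 -0.9767  1.5325]
 [ 0.      0.      0.      1.    ]]
guard_handle tip [250.5, 204.1] 0.97 at z.115 [0.6008 0.0716 0.115 ]
   mask 0.92 2481 [[0.5281809868152676, 0.0069157213125483645, 0.0884006147063388], [0.5972369731972642, 0.07885834162088276, 0.0943541359568647], [0.6688307278898094, 0.1530287563234773, 0.1238032560835983]]
station tip [273.7, 209.2] 0.82  [0.6085 0.004  0.    ]
   mask 0.87 6586 [[0.5158846309665114, -0.1520293061819667, 0.03924515315181378], [0.6039701210380495, 0.0014644888078991017, 0.090398915421
[... 601 characters left out ...]
 0.10637066745092492]]
outer_lid tip [373.6, 251.2] 0.55  [ 0.4585 -0.3007  0.    ]
   mask 0.91 936 [[0.4041065676650098, -0.33760837604394783, 0.0334423784475105], [0.44822507902259, -0.28708573356155154, 0.04097421506064469], [0.4982236677698232, -0.2424706942687204, 0.06617941017334553]]
   mask 0.15 2571 [[0.5280127912342089, 0.00582968877871234, 0.08764731770113661], [0.5971567023121567, 0.07885834162088276, 0.09433209720500013], [0.6712505157278591, 0.15390548573901708, 0.12363303498134504]]Traceback (most recent call last):
  File "<stdin>", line 7, in <module>
ValueError: it knows: gel_block, gel_bottle, glove_box, guard_handle, inner_lid, lid_stand, outer_lid, spatula, station, tub
```

```bash
python3 - <<'E'
from h import *
np.set_printoptions(precision=4,suppress=True)
p=shot('side'); save(p,'side0.png'); print(p['M'])
t=shot('top')
for q,n in((t,'top'),(p,'side')):
    for l in('gel_block','glove_box','gel_bottle','spatula','inner_lid','outer_lid','station','guard_handle'):
        m=arm.masks_of(q,l)[:1]
        if m:
            c=cloud(q,m[0]['pixels']); print(n,l,round(m[0]['conf'],2),len(c),np.percentile(c,[3,50,97],axis=0).round(3).tolist())
            if l in('station','guard_handle'):
                k=c[(c[:,2]>.07)&(c[:,2]<.11)]; print('  rect',cv2.minAreaRect((k[:,:2]*1000).astype(np.float32)))
            if l=='guard_handle':
                f=c[c[:,2]>.118]; f=f[:, :2]; print('  fin',len(f),f.mean(0),np.linalg.svd(f-f.mean(0),full_matrices=False)[2][0])
E
```

```text
[[ 0.8949 -0.2551  0.3663  0.0335]
 [-0.4457 -0.4647  0.7651 -1.1061]
 [-0.0249 -0.8479 -0.5295  0.8535]
 [ 0.      0.      0.      1.    ]]
top gel_block 0.6 765 [[0.407, 0.288, 0.019], [0.445, 0.325, 0.061], [0.485, 0.367, 0.067]]
top glove_box 0.98 2977 [[0.592, -0.46, 0.021], [0.693, -0.386, 0.071], [0.796, -0.313, 0.078]]
top gel_bottle 0.61 489 [[0.685, 0.35, 0.016], [0.703, 0.369, 0.113], [0.728, 0.4, 0.173]]
top spatula 0.67 810 [[0.374, -0.046, -0.002], [0.397, 0.076, 0.006], [0.437, 0.133, 0.023]]
top inner_lid 0.56 55 [[0.444, -0.303, 0.034], [0.448, -0.288, 0.079], [0.462, -0.283, 0.109]]
top outer_lid 0.77 893 [[0.405, -0.336, 0.034], [0.448, -0.285, 0.041], [0.496, -0.242, 0.066]]
top station 0.8 6727 [[0.515, -0.152, 0.032], [0.604, 0.002, 0.09], [0.7, 0.155, 0.103]]
  rect ((610.9652099609375, 2.171051025390625), (175.1936492919922, 330.6122741699219), 9.179009437561035)
top guard_handle 0.9 2552 [[0.528, 0.005, 0.088], [0.597, 0.078, 0.094], [0.669, 0.154, 0.124]]
  rect ((598.250732421875, 80.4742202758789), (153.680908203125, 159.76905822753906), 9.265216827392578)
[... 360 characters left out ...]
.057, -0.003], [0.389, 0.073, 0.002], [0.431, 0.132, 0.018]]
side inner_lid 0.4 108 [[0.439, -0.298, 0.055], [0.444, -0.295, 0.08], [0.452, -0.286, 0.102]]
side outer_lid 0.61 1063 [[0.398, -0.342, 0.029], [0.435, -0.307, 0.037], [0.49, -0.25, 0.061]]
side station 0.76 6451 [[0.506, -0.169, 0.004], [0.587, -0.055, 0.082], [0.704, 0.143, 0.099]]
  rect ((608.364501953125, 3.7769012451171875), (178.36566162109375, 339.9363708496094), 9.20856761932373)
side guard_handle 0.88 1314 [[0.529, 0.002, 0.086], [0.592, 0.071, 0.091], [0.67, 0.154, 0.123]]
  rect ((599.5467529296875, 85.99471282958984), (155.8279571533203, 173.36911010742188), 7.21672248840332)
  fin 70 [0.594  0.0769] [-0.9876 -0.1571]
```

View pics/top0.png

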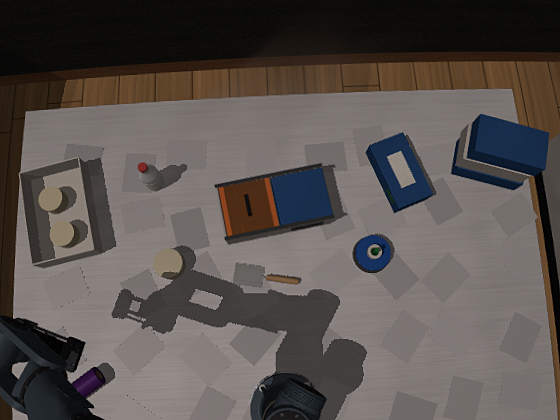

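View pics/side0.png

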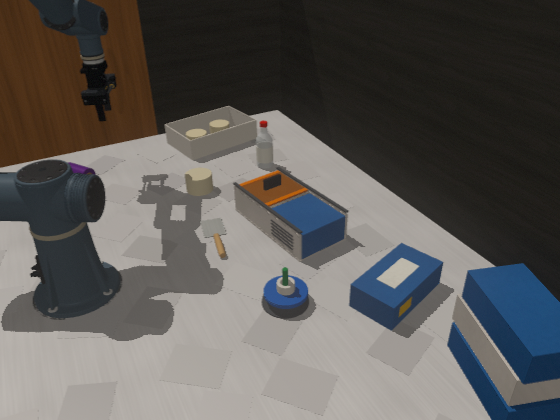

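Top view: station at about (273,205), guard nearly shut, with its fin at (250,205). The double lid is at (373,252) on the right, and the gel cylinder at (168,263) on the left. The side view agrees. Station yaw is about 9.2°. I'll move above the fin.

```bash
python3 -m handwheel '{"grip":[100,100,100,100,100,100,100,100],"translation":[[-30,-20,0],[-46,-30,0],[-46,-30,0],[-46,-30,0],[-46,-30,0],[-46,-30,0],[-46,-30,0],[-46,-30,0]],"roll":[0,0,0,0,0,0,0,0]}'
python3 -m handwheel '{"grip":[100,100,100,100,100,100,100,100],"translation":[[-46,-30,0],[-46,-30,0],[-46,-30,0],[-42,-22,0],[0,0,0],[0,0,0],[0,0,0],[0,0,0]],"roll":[0,0,0,0,-0.17,-0.17,-0.18,0]}'
python3 - <<'E'
from h import *
np.set_printoptions(precision=4,suppress=True)
p=shot('wrist'); T=pose(); save(p,'w1.png'); print(T)
t=arm.tip_of(p,'guard_handle')
for k in t[:2]: print(k['conf'],k['xy'],atz(p,[k['xy']],.115))
m=arm.masks_of(p,'guard_handle')
if m:
    c=cloud(p,m[0]['pixels']); f=c[c[:,2]>.115]; print(len(f),f[:,2].max(),cv2.minAreaRect((f[:,:2]*1000).astype(np.float32)),
     cv2.minAreaRect((c[(c[:,2]<.1)&(c[:,2]>.085)][:,:2]*1000).astype(np.float32)))
E
```

```text
clock: 2.55
position: [0.4698, 0.2438, 0.2228]
ee_rot: [3.141, 0.001, 2.781]
contact_force: [0.7, 0.1, 1.1]
opening: 0.087
finger_force: 0.0
clock: 3.55
position: [0.5976, 0.0769, 0.2225]
ee_rot: [3.142, 0.0, -2.985]
contact_force: [0.2, -0.4, -1.1]
opening: 0.0871
finger_force: 0.0
[[-0.9879 -0.1554 -0.      0.5976]
 [-0.1554  0.9879  0.0001  0.077 ]
 [ 0.      0.0001 -1.      0.2225]
 [ 0.      0.      0.      1.    ]]
0.84 [283.6, 204.9] [[0.5981 0.0833 0.115 ]]
1370 0.30630749351527886 ((587.5919799804688, 92.69583129882812), (67.18309783935547, 54.182682037353516), 24.22487449645996) ((588.4096069335938, 79.7720947265625), (130.66665649414062, 154.57208251953125), 8.963263511657715)
```

```bash
python3 -m handwheel '{"grip":[100,100,100,100,0,0,0,0],"translation":[[0,2,40],[0,0,40],[0,0,30],[0,0,10],[0,0,0],[0,0,0],[0,0,0],[0,0,0]],"roll":[0,0,0,0,0,0,0,0]}'
```

```text
clock: 4.7
position: [0.5978, 0.079, 0.1034]
ee_rot: [-3.141, 0.002, -2.982]
contact_force: [0.4, -0.4, 0.3]
opening: 0.0552
finger_force: 0.0
```

View pics/w1.png

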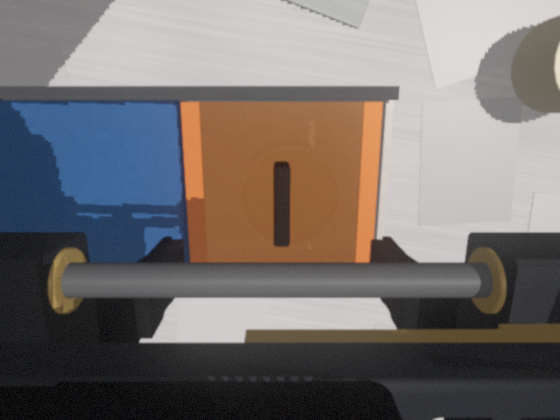

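The wrist view shows the fin at (282,204), centred between the fingers and aligned with them. I'll keep closing.

```bash
python3 -m handwheel '{"grip":[0,0,0,0,0,0,0,0],"translation":[[0,0,0],[0,0,0],[0,0,0],[0,0,0],[0,0,0],[0,0,0],[0,0,0],[0,0,0]],"roll":[0,0,0,0,0,0,0,0]}'
```

```text
clock: 5.7
position: [0.5972, 0.0792, 0.1025]
ee_rot: [3.141, -0.0, -2.983]
contact_force: [-0.8, 2.4, 0.0]
opening: 0.0119
finger_force: 30.0
```

```bash
python3 -m handwheel '{"grip":[0,0,0,0,0,0,0,0],"translation":[[0,-10,0],[0,-20,0],[0,-25,0],[0,-25,0],[0,-25,0],[0,-22,0],[0,-15,0],[0,-5,0]],"roll":[0,0,0,0,0,0,0,0]}'
```

```text
clock: 6.7
position: [0.6205, -0.0676, 0.1025]
ee_rot: [-3.141, -0.0, -2.984]
contact_force: [-0.2, 2.7, 0.7]
opening: 0.0119
finger_force: 30.0
```

Moved 148.5 mm. I'll ease on until the stop is felt.

```bash
python3 -m handwheel '{"grip":[0,0,0,0],"translation":[[0,-3,0],[0,-3,0],[0,-3,0],[0,0,0]],"roll":[0,0,0,0]}'
```

```text
clock: 7.2
position: [0.621, -0.0711, 0.1025]
ee_rot: [3.136, -0.001, -2.982]
contact_force: [-0.6, 9.7, 1.1]
opening: 0.012
finger_force: 30.0
```

```bash
python3 -m handwheel '{"grip":[100,100,100,100,100,100,100,100],"translation":[[0,2,0],[0,0,0],[0,0,0],[0,0,-20],[0,0,-45],[0,0,-52],[20,-20,0],[40,-36,0]],"roll":[0,0,0,0,0,0,0,0]}'
python3 -m handwheel '{"grip":[100,100,100,100,100],"translation":[[45,-40,0],[45,-40,0],[40,-36,0],[15,-14,0],[0,0,0]],"roll":[0,0,0,0,0]}'
cat > m.py <<'E'
from h import *
np.set_printoptions(precision=4,suppress=True)
def circ(c):
    A=np.c_[2*c[:,:2],np.ones(len(c))]; s=np.linalg.lstsq(A,(c[:,:2]**2).sum(1),rcond=None)[0]; return s[:2],np.sqrt(s[2]+s[:2]@s[:2])
E
python3 - <<'E'
from m import *
p=shot('wrist'); save(p,'w2.png'); print(pose()[:3,3])
for l in('inner_lid','outer_lid','lid_stand'):
    for k in arm.tip_of(p,l)[:1]: print(l,k['conf'],k['xy'],atz(p,[k['xy']],{'inner_lid':.03,'outer_lid':.035}.get(l,0)))
    for k in arm.masks_of(p,l)[:1]:
        c=cloud(p,k['pixels']); print('m',k['conf'],k['xy'],len(c),np.percentile(c,[3,50,97],axis=0).round(3).tolist())
        if l=='inner_lid':
            f=c[(c[:,2]>.09)&(c[:,2]<.115)]; print('stemtop',len(f),f.mean(0) if len(f) else '',atz(p,[k['xy']],.1))
        if l=='outer_lid':
            print('plate',cv2.minEnclosingCircle((c[(c[:,2]>.025)&(c[:,2]<.05)][:,:2]*1000).astype(np.float32)), 'collar',cv2.minEnclosingCircle((c[(c[:,2]>.055)&(c[:,2]<.07)][:,:2]*1000).astype(np.float32)))
t=shot('top')
for k in arm.masks_of(t,'tub')[:1]:
    c=cloud(t,k['pixels']); f=c[c[:,2]>.07]; print('tub',k['conf'],len(c),np.percentile(c,[3,50,97],axis=0).round(3).tolist(),cv2.minEnclosingCircle((f[:,:2]*1000).astype(np.float32)),circ(f))
for k in arm.tip_of(t,'tub')[:1]: print(k['conf'],atz(t,[k['xy']],.005))
for k in arm.tip_of(t,'guard_handle')[:1]: print(k['conf'],atz(t,[k['xy']],.115))
E
```

```text
clock: 8.2
position: [0.5724, -0.1385, 0.2209]
ee_rot: [-3.139, 0.003, -2.979]
contact_force: [0.3, -0.5, 0.2]
opening: 0.0824
finger_force: 0.0
clock: 8.82
position: [0.448, -0.291, 0.2197]
ee_rot: [-3.141, 0.0, -2.986]
contact_force: [-0.1, 0.6, -0.7]
opening: 0.0869
finger_force: 0.0
[ 0.4486 -0.2899  0.2197]
inner_lid 0.86 [277.2, 182.3] [[ 0.4472 -0.2897  0.03  ]]
m 0.75 [273.7, 192.3] 633 [[0.44, -0.3, 0.034], [0.445, -0.29, 0.081], [0.458, -0.279, 0.104]]
stemtop 283 [ 0.4461 -0.2897  0.1018] [[ 0.4426 -0.2932  0.1   ]]
outer_lid 0.58 [277.3, 183.7] [[ 0.4476 -0.2895  0.035 ]]
m 0.87 [277.0, 173.0] 9345 [[0.4, -0.337, 0.038], [0.442, -0.291, 0.039], [0.494, -0.243, 0.064]]
plate ((448.01348876953125, -289.94390869140625), 53.89134216308594) collar ((447.9430236816406, -290.07440185546875), 21.8981990814209)
m 0.79 [290.1, 125.6] 700 [[0.389, -0.339, 0.001], [0.398, -0.29, 0.004], [0.422, -0.241, 0.006]]
tub 0.97 836 [[0.557, 0.047, 0.011], [0.599, 0.087, 0.057], [0.641, 0.127, 0.084]] ((600.5701293945312, 86.95471954345703), 45.74839782714844) (array([0.6001, 0.0876]), np.float64(0.042812907766675116))
0.68 [[0.6022 0.0884 0.005 ]]
0.6 [[ 0.6122 -0.0732  0.115 ]]
```

View pics/w2.png

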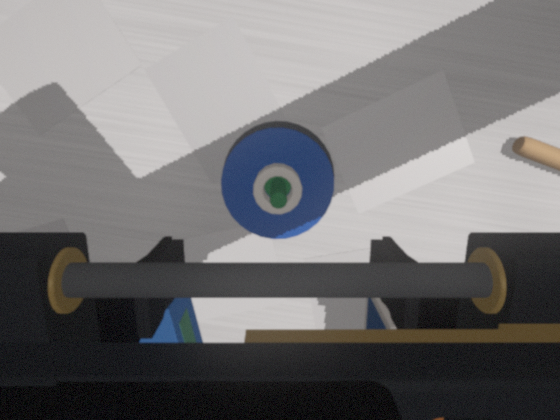

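The wrist view shows the blue cover at (277,182) and the stem top at (278,190). The stem is at (0.447,-0.290), and a circle fit puts the cover there too. Next I descend and grip the stem.

```bash
python3 -m handwheel '{"grip":[60,60,60,50,40,30,20,10],"translation":[[1,0,20],[0,0,40],[0,0,45],[0,0,30],[0,0,13],[0,0,3],[0,0,0],[0,0,0]],"roll":[0,0,0,0,0,0,0,0]}'
python3 -m handwheel '{"grip":[0,0,0,0,0,0],"translation":[[0,0,0],[0,0,0],[0,0,0],[0,0,0],[0,0,0],[0,0,0]],"roll":[0,0,0,0,0,0]}'
```

```text
clock: 10.38
position: [0.4485, -0.29, 0.0697]
ee_rot: [-3.14, 0.001, -2.982]
contact_force: [-0.7, -0.3, -0.1]
opening: 0.0156
finger_force: 0.0
clock: 11.12
position: [0.4485, -0.29, 0.0696]
ee_rot: [-3.14, 0.001, -2.982]
contact_force: [-0.3, 0.4, 6.3]
opening: 0.013
finger_force: 30.0
```

```bash
python3 -m handwheel '{"grip":[0,0,0,0,0,0,0,0],"translation":[[0,0,-3],[0,0,-6],[0,0,-10],[0,0,-15],[0,0,-20],[0,0,-20],[0,0,-8],[0,0,0]],"roll":[0,0,0,0,0,0,0,0]}'
python3 - <<'E'
from m import *
p=shot('side')
for l in('inner_lid','outer_lid'):
    for k in arm.masks_of(p,l)[:1]:
        c=cloud(p,k['pixels']); print(l,k['conf'],len(c),np.percentile(c,[3,50,97],axis=0).round(3).tolist())
save({'frame':p['frame'][180:360,180:420].repeat(3,0).repeat(3,1)},'s3.png')
E
```

```text
clock: 12.12
position: [0.448, -0.2896, 0.1513]
ee_rot: [-3.14, 0.001, -2.982]
contact_force: [-0.3, 0.7, -3.8]
opening: 0.0129
finger_force: 30.0
inner_lid 0.51 9 [[0.438, -0.293, 0.167], [0.44, -0.29, 0.17], [0.441, -0.289, 0.176]]
outer_lid 0.81 1193 [[0.397, -0.342, -0.001], [0.436, -0.306, 0.118], [0.496, -0.206, 0.143]]
```

View pics/s3.png

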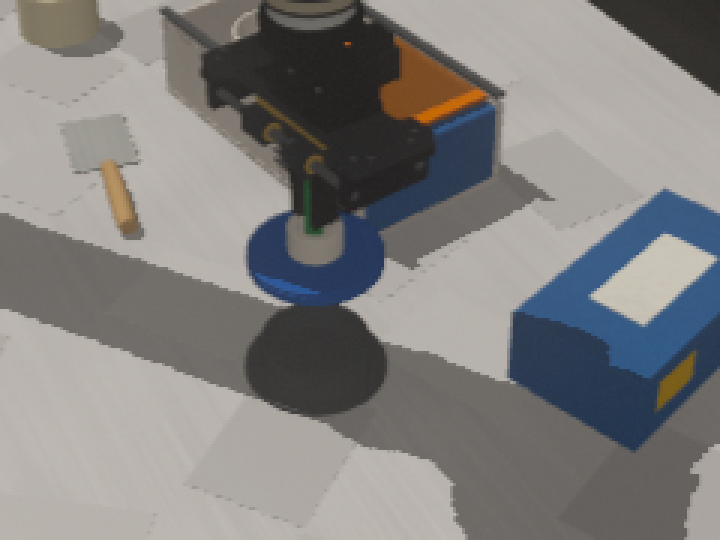

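The side view shows both lids hanging level and together, with the stem at about (313,215) in the crop; the tub mouth shows in the open bay. I'll raise them and go just past the tub so the wrist camera sees it.

```bash
python3 -m handwheel '{"grip":[0,0,0,0,0,0,0,0],"translation":[[0,0,-20],[0,0,-30],[0,0,-30],[-10,10,-15],[-20,20,-5],[-28,28,0],[-32,32,0],[-35,35,0]],"roll":[0,0,0,0,0,0,0,0]}'
python3 -m handwheel '{"grip":[0,0,0,0,0,0,0,0],"translation":[[-36,36,0],[-36,36,0],[-36,36,0],[-34,34,0],[-28,30,0],[-18,20,0],[-10,10,0],[0,0,0]],"roll":[0,0,0,0,0,0,0,0]}'
python3 - <<'E'
from m import *
p=shot('wrist'); save(p,'w4.png'); print(pose()[:3,3])
def tub(p,n):
  for k in arm.tip_of(p,'tub')[:1]: print(n,'tip',k['conf'],k['xy'],atz(p,[k['xy']],.005))
  for k in arm.masks_of(p,'tub')[:1]:
    c=cloud(p,k['pixels']); print(n,k['conf'],len(c),np.percentile(c,[3,50,97],axis=0).round(3).tolist())
    f=c[(c[:,2]>.076)&(c[:,2]<.086)]; print(len(f),circ(f),cv2.minEnclosingCircle((f[:,:2]*1000).astype(np.float32)))
tub(p,'w'); tub(shot('side'),'s'); tub(shot('top'),'t')
E
```

```text
clock: 13.28
position: [0.5516, -0.144, 0.2493]
ee_rot: [3.14, -0.002, -2.983]
contact_force: [1.0, -0.7, -3.3]
opening: 0.013
finger_force: 30.0
clock: 14.28
position: [0.7144, 0.0856, 0.2492]
ee_rot: [3.141, -0.002, -2.981]
contact_force: [1.3, -0.4, -2.5]
opening: 0.0127
finger_force: 30.0
[0.7141 0.0846 0.2495]
w tip 0.62 [298.6, 67.3] [[0.5997 0.0913 0.005 ]]
w 0.74 9478 [[0.559, 0.05, 0.054], [0.595, 0.09, 0.056], [0.638, 0.13, 0.081]]
1717 (array([0.6002, 0.0894]), np.float64(0.04256286113309828)) ((599.794189453125, 89.3282241821289), 45.03692626953125)
s tip 0.82 [273.5, 210.4] [[0.5991 0.0794 0.005 ]]
s 0.86 505 [[0.555, 0.045, 0.051], [0.601, 0.101, 0.065], [0.64, 0.131, 0.079]]
65 (array([0.5975, 0.0868]), np.float64(0.042541016692330604)) ((596.8632202148438, 87.2648696899414), 47.15413284301758)
t tip 0.56 [247.0, 212.7] [[0.6003 0.0885 0.005 ]]
t 0.53 204 [[0.378, -0.05, 0.002], [0.391, 0.005, 0.019], [0.421, 0.052, 0.025]]
0 (array([0., 0.]), np.float64(0.0)) ((0.0, 0.0), 0.0)
```

View pics/w4.png

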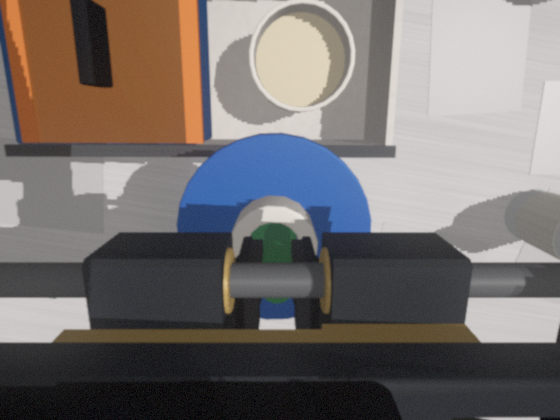

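The wrist view shows the tub mouth fully visible at (302,55) and the rim fits a 45 mm radius exactly. That puts the tub at (0.600,0.089). I'll move over it and descend to just above the rim.

```bash
python3 -m handwheel '{"grip":[0,0,0,0,0,0,0,0],"translation":[[10,2,0],[20,4,0],[28,5,0],[28,6,0],[18,4,0],[8,1,0],[0,0,0],[0,0,10]],"roll":[0,0,0,0,0,0,0,0]}'
python3 -m handwheel '{"grip":[0,0,0,0,0,0,0,0],"translation":[[0,0,20],[0,0,25],[0,0,25],[0,0,18],[0,0,10],[0,0,5],[0,0,0],[0,0,0]],"roll":[0,0,0,0,0,0,0,0]}'
python3 - <<'E'
from m import *
print(pose()[:3,3])
E
```

```text
clock: 15.72
position: [0.6026, 0.0884, 0.2413]
ee_rot: [-3.141, 0.004, -2.983]
contact_force: [-0.3, 0.6, -3.5]
opening: 0.013
finger_force: 30.0
clock: 16.73
position: [0.6014, 0.0886, 0.1383]
ee_rot: [-3.141, 0.002, -2.982]
contact_force: [0.5, -0.7, -2.5]
opening: 0.0131
finger_force: 30.0
[0.6014 0.0886 0.1383]
```

```bash
python3 -m handwheel '{"grip":[0,0,0,0,0,0,0,0],"translation":[[1,0,0],[0,0,2],[0,0,3],[0,0,2],[0,0,2],[0,0,2],[0,0,1],[0,0,0]],"roll":[0,0,0,0,0,0,0,0]}'
```

```text
clock: 17.73
position: [0.5998, 0.0885, 0.1254]
ee_rot: [3.142, -0.0, -2.982]
contact_force: [0.1, 0.2, -2.2]
opening: 0.0132
finger_force: 30.0
```

```bash
python3 -m handwheel '{"grip":[0,0,0,0,0,0],"translation":[[0,0,1.5],[0,0,1.5],[0,0,1.5],[0,0,1],[0,0,0],[0,0,0]],"roll":[0,0,0,0,0,0]}'
```

```text
clock: 18.48
position: [0.5999, 0.0885, 0.1201]
ee_rot: [-3.142, 0.0, -2.982]
contact_force: [-0.3, -0.3, -2.3]
opening: 0.0131
finger_force: 30.0
```

```bash
python3 -m handwheel '{"grip":[0,0,0,0],"translation":[[0,0,0.5],[0,0,0.5],[0,0,0],[0,0,0]],"roll":[0,0,0,0]}'
```

```text
clock: 18.98
position: [0.5999, 0.0885, 0.1197]
ee_rot: [-3.142, 0.0, -2.982]
contact_force: [-2.8, 0.8, 3.8]
opening: 0.013
finger_force: 30.0
```

Contact came exactly at the expected height, so the lid is seated. Releasing and checking.

```bash
python3 -m handwheel '{"grip":[20,40,60,80,100,100,100,100],"translation":[[0,0,0],[0,0,0],[0,0,0],[0,0,0],[0,0,0],[0,0,0],[0,0,0],[0,0,0]],"roll":[0,0,0,0,0,0,0,0]}'
python3 -m handwheel '{"grip":[100,100,100,100,100,100,100,100],"translation":[[0,0,0],[0,0,0],[0,0,0],[0,0,-10],[0,0,-30],[0,0,-40],[0,0,-20],[0,0,0]],"roll":[0,0,0,0,0,0,0,0]}'
python3 - <<'E'
from m import *
p=shot('wrist'); save(p,'w5.png'); print(pose()[:3,3])
for l in('inner_lid','outer_lid'):
    for k in arm.tip_of(p,l)[:1]: print(l,k['conf'],k['xy'],atz(p,[k['xy']],{'inner_lid':.08,'outer_lid':.085}[l]))
    for k in arm.masks_of(p,l)[:1]:
        c=cloud(p,k['pixels']); print('m',k['conf'],k['xy'],len(c))
        if l=='inner_lid':
            f=c[(c[:,2]>.14)&(c[:,2]<.165)]; print('stemtop',len(f),f.mean(0) if len(f) else '')
        if l=='outer_lid':
            a=c[(c[:,2]>.075)&(c[:,2]<.1)]; b=c[(c[:,2]>.105)&(c[:,2]<.12)]
            print('plate',np.median(a[:,2]),np.linalg.lstsq(np.c_[a[:,:2]-a[:,:2].mean(0),np.ones(len(a))],a[:,2],rcond=None)[0],cv2.minEnclosingCircle((a[:,:2]*1000).astype(np.float32)), 'collar',np.median(b[:,2]),cv2.minEnclosingCircle((b[:,:2]*1000).astype(np.float32)))
E
```

```text
clock: 19.98
position: [0.5998, 0.0885, 0.1191]
ee_rot: [3.142, 0.0, -2.982]
contact_force: [0.5, 0.3, 0.4]
opening: 0.0793
finger_force: 0.0
clock: 20.98
position: [0.6012, 0.0885, 0.2216]
ee_rot: [-3.141, 0.005, -2.982]
contact_force: [-0.5, -0.4, -0.1]
opening: 0.0872
finger_force: 0.0
[0.6001 0.0885 0.22  ]
inner_lid 0.66 [278.6, 190.3] [[0.599  0.0906 0.08  ]]
m 0.73 [275.5, 202.3] 893
stemtop 401 [0.5973 0.0892 0.1517]
outer_lid 0.76 [276.0, 191.3] [[0.5991 0.0884 0.085 ]]
```

View pics/w5.png

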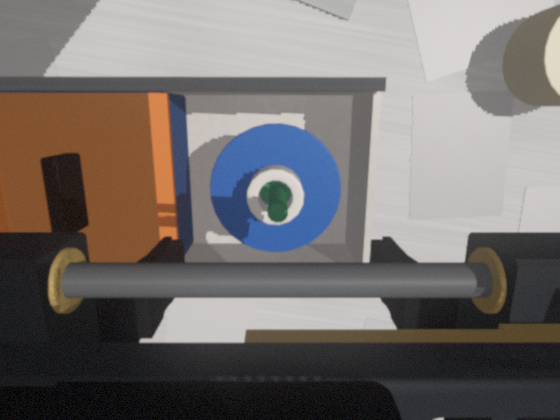

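The wrist view shows the cover round and level at (276,187), the stem centred at (277,195), and the guard open. A quick height check next.

```bash
python3 - <<'E'
from m import *
p=shot('wrist'); f=p['frame'].astype(int); m=np.zeros(f.shape[:2],bool); m[110:260,200:350]=1
c=cloud(p,m&(f[:,:,2]>f[:,:,0]+40)); a=c[(c[:,2]>.07)&(c[:,2]<.1)]
print(len(a),np.median(a[:,2]),np.linalg.lstsq(np.c_[a[:,:2]-a[:,:2].mean(0),np.ones(len(a))],a[:,2],rcond=None)[0],cv2.minEnclosingCircle((a[:,:2]*1000).astype(np.float32)))
c=cloud(p,m&(f.min(2)>120)); b=c[(c[:,2]>.105)&(c[:,2]<.12)]; print(len(b),np.median(b[:,2]),cv2.minEnclosingCircle((b[:,:2]*1000).astype(np.float32)))
E
```

```text
10480 0.08920514050688969 [ 0.     -0.0001  0.0892] ((597.9404907226562, 87.6319580078125), 53.74038314819336)
1487 0.1130236467606523 ((597.8632202148438, 87.49461364746094), 21.909557342529297)
```

```bash
python3 -m handwheel '{"grip":[90,90,90,90,90,90,90,90],"translation":[[2,-0.6,20],[0,0,40],[0,0,35],[0,0,18],[0,0,8],[0,0,4],[0,0,1.5],[0,0,0]],"roll":[0,0,0,0,0,0,0,0]}'
```

```text
clock: 22.28
position: [0.5985, 0.0876, 0.0934]
ee_rot: [-3.141, 0.002, -2.982]
contact_force: [-0.3, -0.2, -0.3]
opening: 0.0785
finger_force: 0.0
```

```bash
python3 -m handwheel '{"grip":[80,70,60,50,40,30,20,10],"translation":[[0,0,0],[0,0,0],[0,0,0],[0,0,0],[0,0,0],[0,0,0],[0,0,0],[0,0,0]],"roll":[0,0,0,0,0,0,0,0]}'
python3 -m handwheel '{"grip":[0,0,0,0],"translation":[[0,0,0],[0,0,0],[0,0,0],[0,0,0]],"roll":[0,0,0,0]}'
```

```text
clock: 23.28
position: [0.5979, 0.0875, 0.0925]
ee_rot: [-3.141, -0.0, -2.982]
contact_force: [0.6, -0.9, 0.4]
opening: 0.0433
finger_force: 30.0
clock: 23.78
position: [0.598, 0.0875, 0.0926]
ee_rot: [-3.142, 0.0, -2.982]
contact_force: [-1.2, -0.3, 0.5]
opening: 0.0433
finger_force: 30.0
```

Gripped at the collar width. I'll lift slowly straight up 110 mm.

```bash
python3 -m handwheel '{"grip":[0,0,0,0,0,0,0,0],"translation":[[0,0,-1],[0,0,-2],[0,0,-4],[0,0,-7],[0,0,-10],[0,0,-12],[0,0,-14],[0,0,-14]],"roll":[0,0,0,0,0,0,0,0]}'
python3 -m handwheel '{"grip":[0,0,0,0,0,0,0,0],"translation":[[0,0,-14],[0,0,-14],[0,0,-10],[0,0,-6],[0,0,-2],[0,0,0],[0,0,0],[0,0,0]],"roll":[0,0,0,0,0,0,0,0]}'
python3 - <<'E'
from m import *
p=shot('side'); save({'frame':p['frame'][110:290,180:420].repeat(3,0).repeat(3,1)},'s6.png')
for l in('inner_lid','outer_lid'):
    for k in arm.masks_of(p,l)[:1]:
        c=cloud(p,k['pixels']); print(l,k['conf'],len(c),np.percentile(c,[3,50,97],axis=0).round(3).tolist())
E
```

```text
clock: 24.78
position: [0.5981, 0.0875, 0.1578]
ee_rot: [-3.141, 0.001, -2.982]
contact_force: [-0.6, 0.1, -1.1]
opening: 0.0434
finger_force: 30.0
clock: 25.78
position: [0.5977, 0.0875, 0.2021]
ee_rot: [3.141, -0.001, -2.982]
contact_force: [-0.5, -0.3, -0.6]
opening: 0.0432
finger_force: 30.0
inner_lid 0.95 486 [[0.555, 0.044, 0.078], [0.594, 0.083, 0.083], [0.639, 0.13, 0.14]]
outer_lid 0.88 574 [[0.546, 0.035, 0.185], [0.583, 0.07, 0.196], [0.642, 0.126, 0.22]]
```

View pics/s6.png

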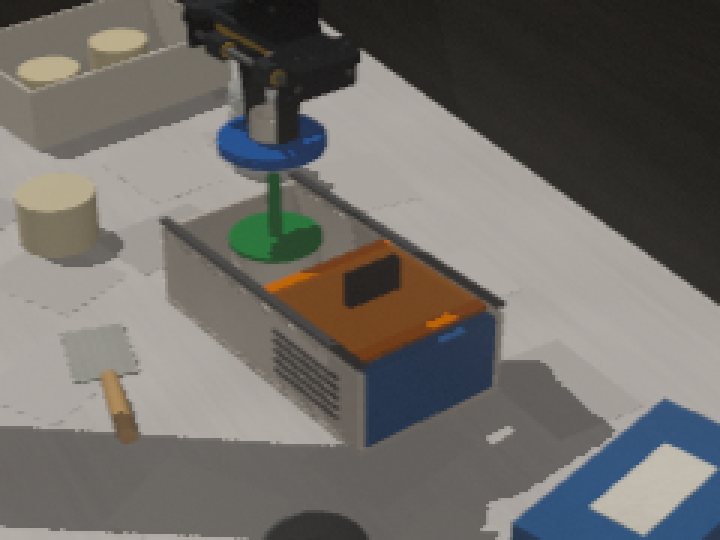

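The side view shows the cover held level at (272,140), well above the stem top at (274,178). The inner lid is seated flat at (275,237) and the guard is open. Handing in.

```bash
python3 -c "
from cell import arm
print(arm.sign_off())"
```

```text
the job is handed in; nothing more can be done
None
```

The job is handed in, with no verdict shown: the guard is fully open, the green inner lid is seated in the tub, and the blue cover is held level, about 114 mm above the inner lid.

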